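# Start the second course of a brick-slip impact specimen in half bond

### The arm

A 6-joint arm with a two-finger parallel gripper is mounted at the origin on the work surface. World frame = base frame: x ahead of the robot, y to its left, z up, the work surface at z = 0. Lengths are in m, angles in rad, forces in N, time in s.
With the tool pointing down it reaches from about 0.375 to 0.9 m from the base axis. Payload 3.1 kg.
Tool frame: the origin (TCP) lies between the finger pads; the fingertips stand robot.tip_extent ahead of it and the grasp point (between the pads) lies 3 mm ahead of it (robot.tip_extent is the distance from the TCP to the fingertips, in m); z points along the fingers, x is the direction in which the jaws open and shut, and the axes are right-handed (so a half turn about z gives the same grasp; the last joint's range is limited). The gripper opens to 87 mm and grips with 3 to 60 N. Pads are 19 mm wide; open, the fingers measure 117 mm over their backs; the gripper's body (75 mm by 190 mm) begins 51 mm behind the grasp point.
Start: joints at [1.109, 0.527, 1.433, -0, 1.181, -0.178], TCP at [0.174, 0.6, 0.245] pointing down, gripper open.
Joint ranges: [-3.08, 3.08], [-0.75, 2.2], [0.22, 2.44], [-1.43, 4.57], [0, 2.65], [-2.85, 2.85]. Speed limits (rad/s): [2.79, 2.79, 3.14, 3.14, 3.14, 3.14].

### API

Orientations are given as a unit quaternion [x, y, z, w].
In Python, from rig import robot, cams gives the robot as it stands.
- The arm moves only by the tool carry_out, never from a script. Its argument "steps" is a list of rows, each a list of 3 entries, a list of its own where there are three numbers: the shift along the world's x, y, z in cm, then the turn about the world's z in degrees, then the closure, from 0 (fully open) to 1 (shut). In form: [[[dx, dy, dz], spin, fingers], ...]. A call has 1 to 10 rows; each row shifts and turns the pose as measured when the row begins; what a row does not reach is not made up. A row lasts 1/10 s, in which the tool goes at most 50 mm and 8.59 degrees, less where a joint would pass 70% of its speed; a pose out of reach is approached as far as the arm can. A call with a gripper value outside its range is refused whole. The fingers move at their own pace and stop on an object; "squeeze" is the grip in N (left out, the last holds). Time passes only in rows, so rows that do not move let the fingers close. It gives the time, the measured TCP pose, the force and the opening at its end, in the units of the state.
- robot.get_obs(): the state, without advancing time (a new reading comes with each control period).
- cams.camera(name): name is "side" or "top"; returns a dict with "pixels" (480x640x3 uint8, red, green, blue), "fx", "fy", "cx", "cy" (pixels), "eye" and "rotation" of the camera in the world. Camera axes: x right, y up, looking along -z (the intrinsics and any distortion apply to the point x, -y, -z); pixel columns grow to the right and rows downward; lengths in m; the calibration is good to about 2 mm. A picture is of the moment at which its call begins. There is no depth.
- robot.hand_in(): hands the job in, once; it reports no verdict.
The state is a dict: "time": time; "q": joint angles; "joint_velocities": joint speeds; "joint_torque": joint torques, N m; "position": TCP position; "tool_rot": TCP orientation; "ft_force": force on the tool from outside, world axes, zero at the start; "moment": the same for the moment, N m; "grip_width": finger opening in m.
Only numpy, scipy, OpenCV 4.12 (cv2) and the standard library are available. Lean on these libraries where they do the work, as an engineer would, in place of code of your own. Each camera call takes 0.05 s, during which the arm holds its last target. There are 200 camera calls.

### The job

Start the second course of brick slips on the reclined specimen carrier, in half bond and tight-jointed: first lay the half slip in the left-hand corner (left as seen from the robot), down on the bonded first course and up against the side rail, then the full-length slip, down on the first course and butted against the half slip, so that it bridges the joint below. Both must end lying flat on the backing board with these joints closed. The fired clay chips, so set the slips down and push them home gently, by feel, and leave the three-quarter slip, the mallet and the spirit level where they are.

Things in the scene. Friction and masses are not known exactly. Their poses are not given: they have to be found in the camera images.
- carrier: fixed carrier: pale board in an aluminium frame, its face reclined 30 deg (0.52 rad) from horizontal, looking up and towards the robot. x runs up the slope (away from the robot), y along the courses to the left (seen from the robot), z out of the face. Origin: on the board's face where the first course's upper edge meets the left rail's inner face: a slip that is home has its lower long edge at x = 0
- joint_below (a point): on the carrier: joint of the bonded first course, at its upper edge, on the slips' outer face (20 mm above the board, 211 mm right of the left rail). The first course is two full slips, 210 x 50 x 20 mm, from y = 0 to -210 and -212 to -422 mm, x = -50 to 0 mm in carrier axes. Right rail at y = -422 mm
- left_rail (a point): on the carrier: inner top edge of the left side rail, 55 mm up the slope from the first course. The rail runs from the first course's foot to the board's head; side and bottom rails are about 20 mm wide and stand 26 mm above the board's face
- bare_board (a point): on the carrier: point of the bare board's face 80 mm up the slope from the first course, midway between the rails. The board is bare up to x = 165 mm, open at its head. No finger fits between a seated slip and the first course: let a slip go 25 to 40 mm up the slope, then push it down. The rough board's friction (0.8 to 1.15) keeps it where it is let go
- half_c (a point): centre (half-way up) of the half slip: terracotta-coloured fired clay, loose, 105 mm long (its y axis), 50 mm wide (its x axis), 20 mm thick (z up), about 0.2 kg; starts flat on the stock board. It is the same either way round
- full_c (a point): centre (half-way up) of the full slip: same clay, loose, 210 mm long (its y axis), 50 mm wide (x axis), 20 mm thick (z up), about 0.41 kg; starts flat on the stock board. It is the same either way round
- three_quarter_c (a point): centre of the three-quarter slip: same clay, 157 x 50 x 20 mm, loose on the stock board beside the other two; not needed, to be left alone
- board: plywood stock board lying fixed on the table, 260 x 250 mm, 12 mm thick; origin at the centre of its underside. The three loose slips lie on it side by side, long sides facing, centres 85 mm apart, in any order
- mallet: rubber mallet lying on the table left of the carrier: head 60 mm across, handle 210 mm; origin under the head's centre; to be left alone
- level: aluminium spirit level, 400 x 22 x 50 mm, standing on edge on the table behind the carrier; origin at the centre of its underside; to be left alone
Things that resemble listed ones, but are neither listed nor needed, are in the scene too. Leave any black, red or white look-alike of the part that bears half_c alone.

How it is judged:
By the outcome, as a careful person would: the job done as asked, in the order asked, and still so for the second after the job is handed in, with the robot touching nothing.
It also fails if it takes over 72 s, if anything falls off the work surface, if the arm or the gripper's body presses on something with over 40 N, if the wrist force passes 120 N, or if a joint passes its speed limit or range.

## Working session

There is one attempt and no reset: what is moved stays moved. The work goes in short steps, Python scripts to look and compute and a tool call to move; the robot and the scene stay as the last step left them, time stands still between calls to the robot, and variables do not carry over. Pictures are saved under pics/ and viewed, about 8 in all and at most 12, crops included, and the job is handed in when it is done.

Besides the shell and the picture viewer there is one more tool, called after "Request:" as name(argument=value, ...), one argument or row to a line, values as JSON. carry_out: Moves the arm, as the interface text tells. Its arguments: {"type":"object","properties":{"steps":{"type":"array"},"squeeze":{"type":"number"}},"required":["steps"]}

```bash
ls; mkdir -p pics; python3 - <<'E'
from rig import robot, cams
import cv2
print(robot.get_obs(), robot.tip_extent)
for n in("side","top"):
    c=cams.camera(n); cv2.imwrite(f"pics/{n}0.png",c["pixels"][:,:,::-1]); print(n,{k:v for k,v in c.items() if k!="pixels"})
E
```

```text
pics
{'time': 0.0, 'q': array([ 1.10949581e+00,  5.28464760e-01,  1.43391604e+00, -4.08318615e-05,
        1.18136607e+00, -1.78513002e-01]), 'joint_velocities': array([ 1.04746816e-03,  9.99432399e-05,  8.12472587e-04, -1.50020403e-03,
       -5.85558664e-04,  7.12213110e-04]), 'joint_torque': array([-1.18197135e-03, -4.40045357e+01, -1.76589882e+01,  6.33806898e-02,
        5.83236536e-02, -1.63549607e-04]), 'position': array([0.17407496, 0.59955318, 0.24356807]), 'tool_rot': array([ 7.99692791e-01,  6.00408427e-01, -9.54030222e-04,  5.00342744e-04]), 'ft_force': array([ 0.14218027,  0.03225534, -0.35476418]), 'moment': array([-0.01694595, -0.00651264, -0.00664882]), 'grip_width': 0.08728465742821004} 0.022
side {'fx': 470.1043009506712, 'fy': 470.1043009506712, 'cx': 327.4043101715971, 'cy': 234.91026495358463, 'eye': array([0.95151895, 1.01699541, 0.89535782]), 'rotation': array([0.09038159, 0.45453922, 0.86828009, 0.1769603 ])}
top {'fx': 438.4987601134433, 'fy': 438.4987601134433, 'cx': 314.2156592094384, 'cy': 233.17629082454826, 'eye': array([ 0.36705655, -0.03508022,  1.38024079]), 'rotation': array([ 0.0379093 , -0.02786117, -0.70299647,  0.70963554])}
```

View pics/top0.png

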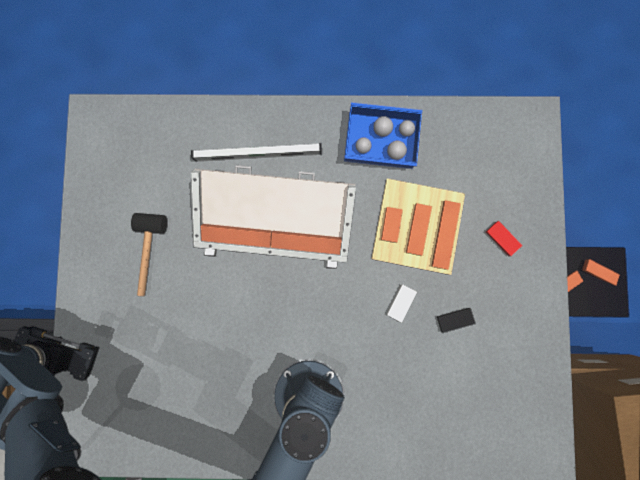

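View pics/side0.png

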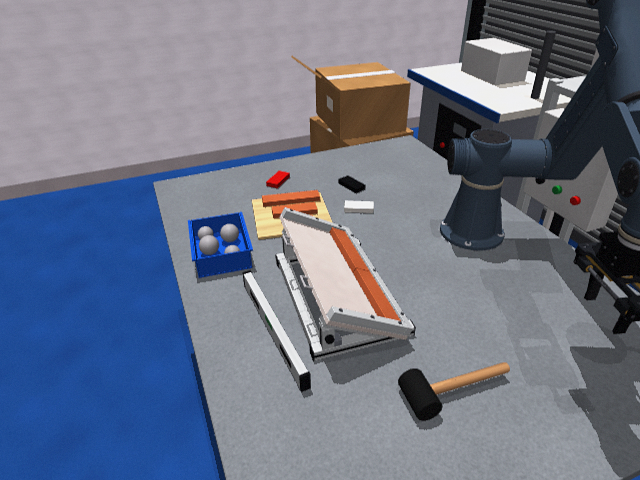

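The top view (up = +x, left = +y) shows the half slip near (392,225), the three-quarter slip at (418,229) and the full slip at (446,235). The carrier spans about (195–352, 170–262). The side view shows the same layout, with the arm clear of the work.

```bash
cat > h.py <<'E'
import numpy as np, cv2
from scipy.spatial.transform import Rotation as R
def ray(c,p):
    d=np.array([(p[0]-c["cx"])/c["fx"],-(p[1]-c["cy"])/c["fy"],-1.])
    return np.array(c["eye"]),R.from_quat(c["rotation"]).apply(d)
def onplane(c,p,z):
    e,d=ray(c,p); return e+d*(z-e[2])/d[2]
def proj(c,P):
    v=R.from_quat(c["rotation"]).inv().apply(np.atleast_2d(P)-c["eye"])
    return np.c_[c["cx"]+c["fx"]*v[:,0]/-v[:,2], c["cy"]-c["fy"]*v[:,1]/-v[:,2]]
def orange(c):
    h=cv2.cvtColor(c["pixels"],cv2.COLOR_RGB2HSV)
    return cv2.inRange(h,(5,120,60),(16,230,255))
def crop(c,x0,y0,x1,y1,s,f):
    cv2.imwrite(f,cv2.resize(c["pixels"][y0:y1,x0:x1,::-1],None,fx=s,fy=s,interpolation=cv2.INTER_CUBIC))
E
python3 - <<'E'
from rig import robot,cams
from h import *
c=cams.camera("top")
crop(c,185,160,365,270,4,"pics/t1.png")
m=orange(c)
for k in cv2.findContours(m,cv2.RETR_EXTERNAL,cv2.CHAIN_APPROX_NONE)[0]:
    if cv2.contourArea(k)>150:
        b=cv2.boxPoints(cv2.minAreaRect(k)); print(b.round(1).tolist()); print([onplane(c,p,.032)[:2].round(4).tolist() for p in b])
h=cv2.cvtColor(c["pixels"],cv2.COLOR_RGB2HSV)
print(h[200,270],h[236,230],h[225,392],h[232,384],h[175,192],h[215,197])
s=cams.camera("side"); crop(s,260,200,430,360,4,"pics/s1.png")
E
```

```text
[[560.5, 280.29998779296875], [576.0999755859375, 269.29998779296875], [584.0, 280.5], [568.2999877929688, 291.5]]
[[0.3558, -0.764], [0.3894, -0.8126], [0.3558, -0.8346], [0.3223, -0.7862]]
[[581.0, 269.0], [586.7999877929688, 257.3999938964844], [620.7999877929688, 274.3999938964844], [615.0, 286.0]]
[[0.3905, -0.8273], [0.4259, -0.8465], [0.3754, -0.9463], [0.3402, -0.927]]
[[199.5, 239.8000030517578], [201.10000610351562, 223.60000610351562], [340.79998779296875, 237.5], [339.20001220703125, 253.60000610351562]]
[[0.4692, 0.3395], [0.5195, 0.3362], [0.4802, -0.0975], [0.4304, -0.0928]]
[[380.6000061035156, 239.5], [385.8999938964844, 206.5], [402.0, 209.10000610351562], [396.70001220703125, 242.10000610351562]]
[[0.475, -0.2198], [0.5778, -0.2365], [0.5701, -0.2864], [0.4675, -0.2693]]
[[405.6000061035156, 252.0], [415.20001220703125, 202.6999969482422], [431.5, 205.8000030517578], [421.8999938964844, 255.1999969482422]]
[[0.4372, -0.2962], [0.5905, -0.3273], [0.581, -0.3774], [0.428, -0.3458]]
[[431.29998779296875, 266.20001220703125], [443.3999938964844, 199.6999969482422], [460.1000061035156, 202.8000030517578], [448.1000061035156, 269.20001220703125]]
[[0.3947, -0.3742], [0.6004, -0.4145], [0.5913, -0.4658], [0.386, -0.4249]]
[ 13  15 233] [  8 144 202] [  9 145 225] [  9 146 230] [ 60   5 220] [ 40   4 218]
```

View pics/t1.png

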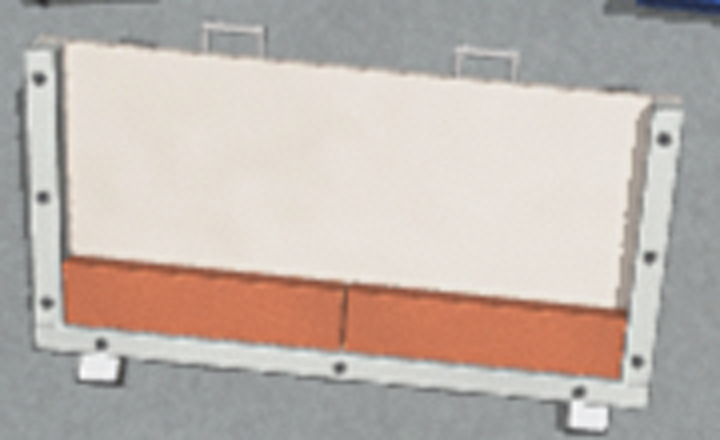

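View pics/s1.png

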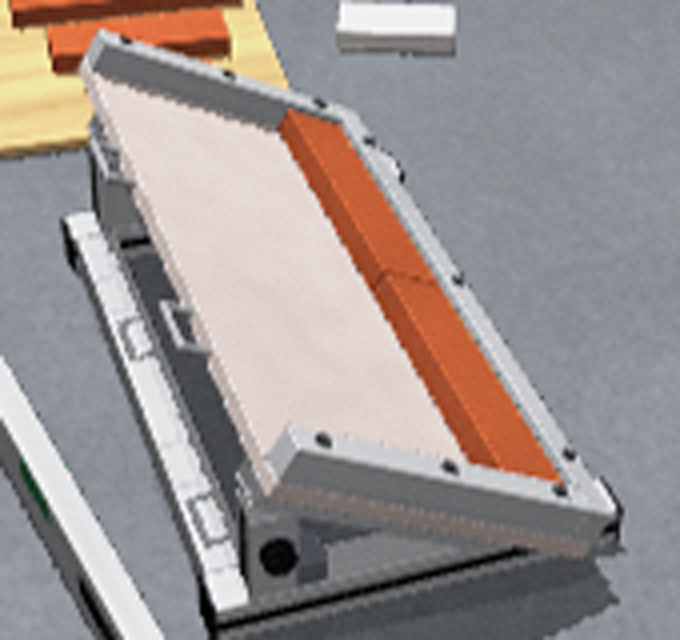

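Top crop: course upper edge at about (201.5,225.5), joint (271.7,231.8), right end (341.5,238.5). Side crop: joint (354.6,268) and right end (332.5,227). I'll fit the carrier pose to these points.

```bash
cat > fit.py <<'E'
from rig import robot,cams
from h import *
from scipy.optimize import least_squares
T=cams.camera("top");S=cams.camera("side")
tp=[((0,0,0),(201.4,224.2)),((0,0,20),(201.3,225.4)),((0,-211,20),(271.7,231.6)),((0,-422,20),(341.6,238.4)),((0,-422,0),(339.3,237)),((165,0,0),(201,170.8)),((165,-422,0),(345,185))]
sp=[((0,-211,20),(354.6,268)),((0,-422,20),(332.3,227.3)),((0,-422,0),(330,231.3)),((165,-422,0),(282,217.5))]
def pose(p): return R.from_euler("ZY",[p[3],-np.pi/6]),np.array(p[:3])
def res(p,full=False):
    r,t=pose(p)
    o=np.r_[*[proj(c,r.apply(np.array([a for a,_ in l])/1000)+t)-np.array([b for _,b in l]) for c,l in((T,tp),(S,sp))]]
    return o if full else o.ravel()
s=least_squares(res,[.5,.33,.08,-.09],loss="soft_l1")
print(s.x,np.degrees(s.x[3])); print(res(s.x,True).round(1).tolist())
np.save("car.npy",s.x)
E
python3 fit.py
```

```text
[ 0.51745519  0.3236384   0.06523981 -0.08948961] -5.127377218275081
[[0.9, -1.1], [-1.0, 0.3], [-1.3, 1.0], [-0.6, 1.2], [1.8, -0.3], [-0.3, -0.3], [2.2, -0.5], [1.1, -0.3], [-0.5, -0.2], [-1.3, 1.0], [0.5, 0.2]]
```

Request:
carry_out(
  steps=[
    [[3,-3.5,0.3],0.6,0.25],
    [[3,-3.5,0.3],0.6,0.25],
    [[3,-3.5,0.3],0.6,0.25],
    [[3,-3.5,0.3],0.6,0.25],
    [[3,-3.5,0.3],0.6,0.25],
    [[3,-3.5,0.3],0.6,0.25],
    [[3,-3.5,0.3],0.6,0.25],
    [[3,-3.5,0.3],0.6,0.25],
    [[3,-3.5,0.3],0.6,0.25],
    [[3,-3.5,0.3],0.6,0.25],
  ],
  squeeze=20,
)

```text
time: 1.3
position: [0.4789, 0.2411, 0.2754]
tool_rot: [0.762, 0.648, 0.002, -0.001]
ft_force: [0.5, 0.7, 0.6]
grip_width: 0.0653
```

Request:
carry_out(
  steps=[
    [[0.4,-4.9,0],0,0.25],
    [[0.4,-4.9,0],0,0.25],
    [[0.4,-4.9,0],0,0.25],
    [[0.4,-4.9,0],0,0.25],
    [[0.4,-4.9,-0.5],0,0.25],
    [[0.4,-4.9,-0.5],0,0.25],
    [[0.4,-4.9,-0.5],0,0.25],
    [[0.4,-4.8,-1],0,0.25],
    [[0.4,-4.8,-1],0,0.25],
    [[0.4,-4.8,-1],0,0.25],
  ],
)

```text
time: 2.3
position: [0.5243, -0.2536, 0.2342]
tool_rot: [0.762, 0.648, 0.008, 0.005]
ft_force: [0.8, 0.7, -0.3]
grip_width: 0.0652
```

Request:
carry_out(
  steps=[
    [[0,0,-2],0,0.25],
    [[0,0,-2],0,0.25],
    [[0,0,0],0,0.25],
  ],
)

```text
time: 2.6
position: [0.5247, -0.2635, 0.192]
tool_rot: [0.765, 0.644, 0.008, 0.007]
ft_force: [0.8, 0.7, 0.6]
grip_width: 0.0654
```

```bash
python3 - <<'E'
from rig import robot,cams
from h import *
o=robot.get_obs(); print(o["position"],o["ft_force"],o["tool_rot"],o["q"])
c=cams.camera("side"); p=proj(c,o["position"])[0].astype(int); print(p)
a=cv2.resize(c["pixels"][130:300,230:430,::-1],None,fx=3,fy=3)
cv2.imwrite("pics/s2.png",a)
E
```

```text
[ 0.52466715 -0.26345074  0.19202089] [0.76206338 0.7330839  0.61668959] [0.76518772 0.64372075 0.00762673 0.00729242] [-0.66140393  0.53467079  1.59604963  0.01417526  0.99347292 -2.06783188]
[295 175]
```

View pics/s2.png

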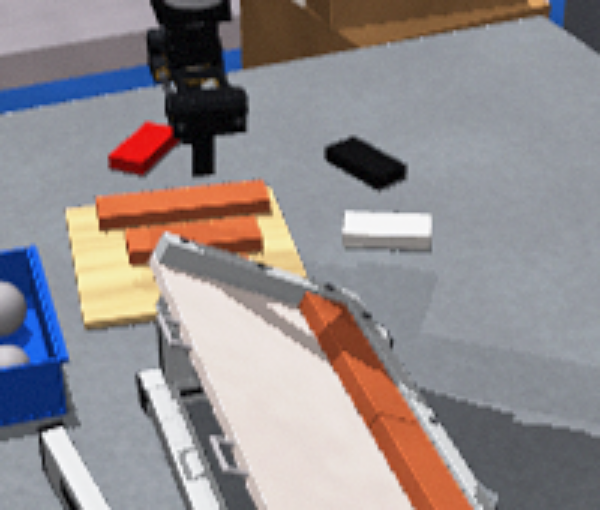

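The close side view shows the gripper fingers at crop (203,165), above the stock board. Two slips are visible behind the carrier's edge. I'll check which ones they are.

```bash
python3 - <<'E'
from rig import robot,cams
from h import *
c=cams.camera("side")
for P in((.5226,-.253,.032),(.51,-.337,.032),(.493,-.42,.032)):
    print(proj(c,P)[0], (proj(c,P)[0]-[230,130])*3)
for k in cv2.findContours(orange(c),cv2.RETR_EXTERNAL,cv2.CHAIN_APPROX_NONE)[0]:
    if cv2.contourArea(k)>100: print(cv2.boundingRect(k))
E
```

```text
[298.97622992 219.20237993] [206.92868975 267.60713979]
[294.15095669 206.55684964] [192.45287008 229.67054891]
[290.92727581 194.7900899 ] [182.78182742 194.3702697 ]
(430, 363, 80, 31)
(330, 227, 71, 94)
(262, 190, 58, 29)
(310, 74, 103, 79)
(350, 63, 39, 11)
```

Request:
carry_out(
  steps=[
    [[-0.1,1.0,-1],0.5,0.25],
    [[0,0,-3],0,0.25],
    [[0,0,-3],0,0.25],
    [[0,0,-2],0,0.25],
    [[0,0,-1],0,0.25],
    [[0,0,0],0,0.25],
  ],
)

```text
time: 3.3
position: [0.5286, -0.248, 0.0974]
tool_rot: [0.759, 0.651, 0.01, 0.015]
ft_force: [-0.2, -0.1, 1.0]
grip_width: 0.0653
```

Request:
carry_out(
  steps=[
    [[-0.6,-0.5,-1],0,0.25],
    [[0,0,-2],0,0.25],
    [[0,0,-1],0,0.25],
    [[0,0,-0.5],0,0.25],
    [[0,0,0],0,0.25],
  ],
)

```text
time: 3.8
position: [0.5243, -0.2546, 0.0545]
tool_rot: [0.758, 0.652, 0.011, 0.019]
ft_force: [0.0, -1.2, 0.2]
grip_width: 0.0656
```

```bash
cat >> h.py <<'E'
def state():
    from rig import robot
    o=robot.get_obs(); r=R.from_quat(o["tool_rot"]); p=np.load("car.npy"); C=R.from_euler("ZY",[p[3],-np.pi/6])
    z=r.apply([0,0,1]); x=r.apply([1,0,0]); tip=np.array(o["position"])+z*.022
    print("t",round(o["time"],2),"pos",np.round(o["position"],4),"ang",np.degrees(np.arctan2(x[1],x[0])).round(1),"toolz",z.round(3),"F",np.round(o["ft_force"],1),"w",round(o["grip_width"],4),"tipC mm",(C.inv().apply(tip-p[:3])*1000).round(1),"q6",o["q"][5].round(2))
E
python3 -c "from h import *;state()"
```

```text
t 3.8 pos [ 0.5243 -0.2546  0.0545] ang 81.3 toolz [ 0.042 -0.015 -0.999] F [ 0.  -1.2  0.2] w 0.0656 tipC mm [  35.1 -575.6  -58.1] q6 -2.09
```

Request:
carry_out(
  steps=[
    [[-0.1,0.1,-1],0,0.25],
    [[0,0,0],0,0.25],
    [[0,0,0],0,0.5],
    [[0,0,0],0,0.5],
    [[0,0,0],0,0.5],
    [[0,0,0],0,0.5],
    [[0,0,0],0,0.5],
  ],
)

```text
time: 4.5
position: [0.524, -0.2541, 0.0453]
tool_rot: [0.758, 0.652, 0.011, 0.021]
ft_force: [0.5, -0.0, -1.4]
grip_width: 0.0498
```

```bash
python3 -c "from h import *;state()"
```

```text
t 4.5 pos [ 0.524  -0.2541  0.0453] ang 81.3 toolz [ 0.044 -0.017 -0.999] F [ 0.5 -0.  -1.4] w 0.0498 tipC mm [  30.3 -575.1  -65.9] q6 -2.09
```

Request:
carry_out(
  steps=[
    [[0,0,1],0,0.5],
    [[0,0,2],0,0.5],
    [[0,0,3],0,0.5],
    [[0,0,4],0,0.5],
    [[0,0,4],0,0.5],
    [[0,0,3],0,0.5],
    [[0,1,2],-4,0.5],
    [[0,2,1],-8,0.5],
    [[0,3,0],-8,0.5],
    [[0,4,0],-8,0.5],
  ],
)

```text
time: 5.5
position: [0.5211, -0.1554, 0.2582]
tool_rot: [0.899, 0.438, 0.008, 0.025]
ft_force: [0.9, -0.1, -1.3]
grip_width: 0.0501
```

```bash
python3 -c "from h import *;state()"
```

```text
t 5.5 pos [ 0.5211 -0.1554  0.2582] ang 51.9 toolz [ 0.036 -0.037 -0.999] F [ 0.9 -0.1 -1.3] w 0.0501 tipC mm [ 126.5 -477.6  124.4] q6 -1.38
```

Request:
carry_out(
  steps=[
    [[0.4,4.2,0],-6,0.5],
    [[0.4,4.2,0],-6,0.5],
    [[0.4,4.2,0],-6,0.5],
    [[0.4,4.2,0],-6,0.5],
    [[0.4,4.2,0],-6,0.5],
    [[0.4,4.2,0],-6,0.5],
    [[0.4,4.2,0],-6,0.5],
    [[0.4,4,0],-6,0.5],
    [[0.4,3,0],-4,0.5],
    [[0,0,0],0,0.5],
  ],
)

```text
time: 6.5
position: [0.5507, 0.2281, 0.2644]
tool_rot: [0.999, -0.02, -0.003, 0.025]
ft_force: [0.1, -1.2, -3.0]
grip_width: 0.0496
```

```bash
python3 - <<'E'
from h import *
from rig import cams
state()
c=cams.camera("top"); crop(c,150,130,370,290,3,"pics/t2.png")
E
```

```text
t 6.5 pos [0.5507 0.2281 0.2644] ang -2.3 toolz [-0.007 -0.05  -0.999] F [ 0.1 -1.2 -3. ] w 0.0496 tipC mm [124.6 -93.3 132.6] q6 0.29
```

View pics/t2.png

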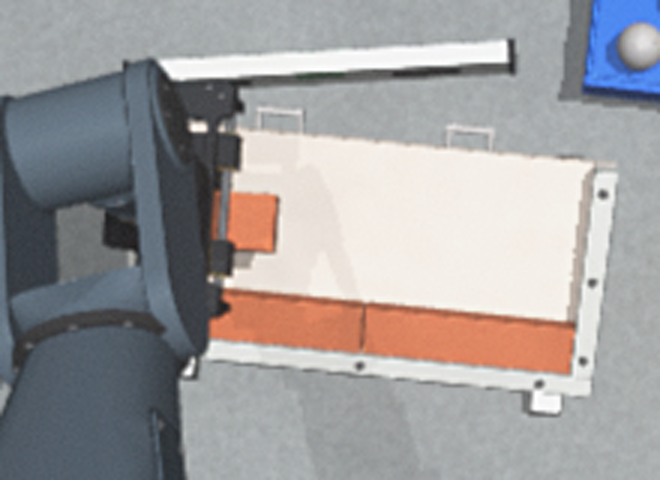

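The top view shows the slip held level at crop (247,222), above the left part of the board. The gripper's long body runs up the slope. I'll go down towards contact.

Request:
carry_out(
  steps=[
    [[0.3,1.3,-1],-1.5,0.5],
    [[0.3,1.3,-2],-1.5,0.5],
    [[0,0,-2],0,0.5],
    [[0,0,-2],0,0.5],
    [[0,0,-1],0,0.5],
    [[0,0,0],0,0.5],
    [[0,0,0],0,0.5],
  ],
)

```text
time: 7.25
position: [0.555, 0.2458, 0.1849]
tool_rot: [0.998, -0.048, -0.004, 0.028]
ft_force: [-0.1, -0.2, -1.9]
grip_width: 0.0496
```

```bash
python3 -c "from h import *;state()"
```

```text
t 7.25 pos [0.555  0.2458 0.1849] ang -5.5 toolz [-0.011 -0.056 -0.998] F [-0.1 -0.2 -1.9] w 0.0496 tipC mm [ 87.1 -75.4  62.5] q6 0.38
```

Request:
carry_out(
  steps=[
    [[0.3,0.8,-1],0.3,0.5],
    [[0,0,-1.2],0,0.5],
    [[0,0,-0.8],0,0.5],
    [[0,0,-0.4],0,0.5],
    [[0,0,0],0,0.5],
  ],
)

```text
time: 7.75
position: [0.5598, 0.2544, 0.1506]
tool_rot: [0.999, -0.045, -0.002, 0.027]
ft_force: [-0.4, -0.3, -1.9]
grip_width: 0.0499
```

Request:
carry_out(
  steps=[
    [[0,0,-0.3],0,0.5],
    [[0,0,-0.2],0,0.5],
    [[0,0,0],0,0.5],
  ],
)

```text
time: 8.05
position: [0.5601, 0.2545, 0.1454]
tool_rot: [0.999, -0.045, -0.002, 0.027]
ft_force: [-1.8, -0.6, -1.1]
grip_width: 0.0495
```

```bash
python3 -c "from h import *;state()"
```

```text
t 8.05 pos [0.5601 0.2545 0.1454] ang -5.2 toolz [-0.006 -0.055 -0.998] F [-1.8 -0.6 -1.1] w 0.0495 tipC mm [ 71.2 -66.3  26.1] q6 0.39
```

Request:
carry_out(
  steps=[
    [[0,0,-0.15],0,0.5],
    [[0,0,0],0,0.5],
  ],
)

```text
time: 8.25
position: [0.5601, 0.2545, 0.1454]
tool_rot: [0.999, -0.045, -0.001, 0.027]
ft_force: [-0.5, 1.2, -1.3]
grip_width: 0.0498
```

Request:
carry_out(
  steps=[
    [[0,0,-0.15],0,0.5],
    [[0,0,0],0,0.5],
  ],
)

```text
time: 8.45
position: [0.5602, 0.2544, 0.1453]
tool_rot: [0.999, -0.045, -0.001, 0.027]
ft_force: [-1.0, 0.2, -1.0]
grip_width: 0.0497
```

Request:
carry_out(
  steps=[
    [[0,0,-0.15],0,0.5],
    [[0,0,0],0,0.5],
  ],
)

```text
time: 8.65
position: [0.5602, 0.2544, 0.1452]
tool_rot: [0.999, -0.045, -0.0, 0.028]
ft_force: [-1.0, -0.9, -1.3]
grip_width: 0.0497
```

Request:
carry_out(
  steps=[
    [[0,0,-0.2],0,0.5],
    [[0,0,-0.2],0,0.5],
  ],
)

```text
time: 8.85
position: [0.5601, 0.2544, 0.1445]
tool_rot: [0.999, -0.044, 0.0, 0.028]
ft_force: [-6.5, -1.4, 15.0]
grip_width: 0.0495
```

Request:
carry_out(
  steps=[
    [[0,0,-0.2],0,0.5],
    [[0,0,-0.2],0,0.5],
  ],
)

```text
time: 9.05
position: [0.5601, 0.2544, 0.1445]
tool_rot: [0.999, -0.044, 0.001, 0.028]
ft_force: [-4.6, -1.4, 11.0]
grip_width: 0.0495
```

Request:
carry_out(
  steps=[
    [[0,0,0],0,0.43],
    [[0,0,0],0,0.425],
    [[0,0,0],0,0.42],
    [[0,0,0],0,0.415],
    [[0,0,0],0,0.41],
    [[0,0,0],0,0.405],
    [[0,0,0],0,0.4],
    [[0,0,0],0,0.395],
    [[0,0,0],0,0.39],
    [[0,0,0],0,0.385],
  ],
  squeeze=10,
)

```text
time: 10.05
position: [0.5598, 0.2546, 0.1424]
tool_rot: [0.999, -0.044, 0.0, 0.028]
ft_force: [0.1, -0.1, 0.0]
grip_width: 0.0533
```

Request:
carry_out(
  steps=[
    [[0,0,0],0,0.37],
    [[0,0,0],0,0.36],
    [[0,0,0],0,0.34],
    [[0,0,0],0,0.32],
    [[0,0,0],0,0.3],
  ],
)

```text
time: 10.55
position: [0.562, 0.2548, 0.1437]
tool_rot: [0.999, -0.044, 0.003, 0.027]
ft_force: [-0.1, 0.1, -0.4]
grip_width: 0.0595
```

```bash
python3 - <<'E'
from h import *
from rig import cams
state()
c=cams.camera("side"); crop(c,310,220,460,345,4,"pics/s3.png")
E
```

```text
t 10.55 pos [0.562  0.2548 0.1437] ang -5.1 toolz [ 0.003 -0.055 -0.998] F [-0.1  0.1 -0.4] w 0.0595 tipC mm [ 72.2 -65.8  23.6] q6 0.4
```

View pics/s3.png

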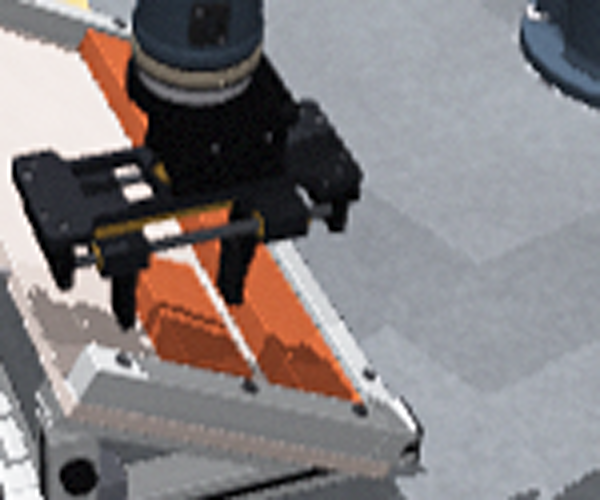

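The side view shows the half slip lying flat on the board at crop (190,340), a strip above the first course and near the rail. Next I lift, turn a quarter and move to its right end.

Request:
carry_out(
  steps=[
    [[0,0,2],0,0.3],
    [[0,0,3],0,0.3],
    [[0,0,2],4,0.5],
    [[0,-1,0],8,0.7],
    [[0,-1,0],8.5,1],
    [[0,-1,0],8.5,1],
    [[0,-1,0],8.5,1],
    [[0,-1,0],8.5,1],
    [[0,-1,0],8.5,1],
    [[0,-1,0],8.5,1],
  ],
)

```text
time: 11.6
position: [0.5612, 0.1839, 0.2166]
tool_rot: [0.87, 0.491, 0.018, 0.023]
ft_force: [-0.3, -0.0, -0.4]
grip_width: 0.0057
```

Request:
carry_out(
  steps=[
    [[0,-0.5,0],8,1],
    [[0,-0.5,0],8,1],
    [[0,0,0],8,1],
    [[0,0,0],0,1],
  ],
)

```text
time: 12.0
position: [0.5608, 0.1717, 0.2168]
tool_rot: [0.744, 0.668, 0.022, 0.019]
ft_force: [0.4, -0.3, 0.4]
grip_width: 0.0005
```

```bash
python3 - <<'E'
from h import *
from rig import cams
state()
c=cams.camera("side"); crop(c,280,200,440,320,4,"pics/s4.png")
E
```

```text
t 12.0 pos [0.5608 0.1717 0.2168] ang 83.8 toolz [ 0.058  0.002 -0.998] F [ 0.4 -0.3  0.4] w 0.0005 tipC mm [ 115.  -147.3   83.2] q6 -1.35
```

View pics/s4.png

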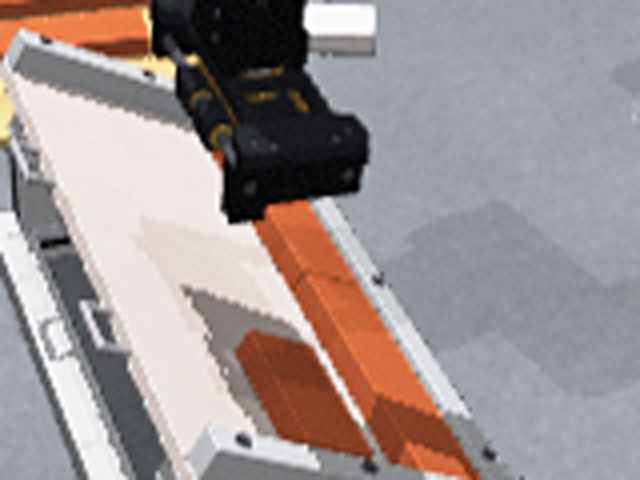

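The side view shows the half slip flat, with its right end at crop (270,330)–(312,350) and a gap below it to the course. I'll turn those pixels into carrier coordinates.

```bash
cat >> h.py <<'E'
def toC(c,p,zc):
    k=np.load("car.npy"); C=R.from_euler("ZY",[k[3],-np.pi/6]); e,d=ray(c,p)
    e=C.inv().apply(e-k[:3]); d=C.inv().apply(d); return ((e+d*(zc/1000-e[2])/d[2])*1000).round(1)
E
python3 - <<'E'
from h import *
from rig import cams
c=cams.camera("side")
for q in((270,330),(312,350),(370,455),(335,278)): print(q,toC(c,np.array(q)/4+[280,200],20))
k=np.load("car.npy"); C=R.from_euler("ZY",[k[3],-np.pi/6])
o=C.apply(np.array([[-30,0,0],[-45,0,-45]])/1000);print(o)
for v in ([10,0,0],[0,10,0],[0,0,10]): print(v,C.apply(v).round(2))
E
```

```text
(270, 330) [  64.8 -123.8   20. ]
(312, 350) [  36.2 -112.8   20. ]
(370, 455) [ 37.5 -13.   20. ]
(335, 278) [ -29.2 -213.4   20. ]
[[-0.0258768   0.00232191 -0.015     ]
 [-0.01640523  0.00147203 -0.06147114]]
[10, 0, 0] [ 8.63 -0.77  5.  ]
[0, 10, 0] [0.89 9.96 0.  ]
[0, 0, 10] [-4.98  0.45  8.66]
```

Request:
carry_out(
  steps=[
    [[-0.4,0.2,-2],0.5,1],
    [[-0.3,0.2,-2],0.5,1],
    [[-0.2,0,-2],0,1],
    [[0,0,-1.5],0,1],
    [[0,0,-0.5],0,1],
  ],
)

```text
time: 12.6
position: [0.5533, 0.1777, 0.1365]
tool_rot: [0.742, 0.669, 0.025, 0.02]
ft_force: [0.7, -0.6, 0.4]
grip_width: 0.0006
```

```bash
python3 -c "from h import *;state()"
```

```text
t 12.6 pos [0.5533 0.1777 0.1365] ang 84.1 toolz [ 0.065  0.004 -0.998] F [ 0.7 -0.6  0.4] w 0.0006 tipC mm [  68.1 -141.9   17.6] q6 -1.34
```

Request:
carry_out(
  steps=[
    [[-0.2,0,-0.4],0.5,1],
    [[0,0,-0.4],0.5,1],
    [[0,0,-0.2],0,1],
    [[0,0,0],0,1],
  ],
)

```text
time: 13.0
position: [0.5519, 0.1783, 0.1265]
tool_rot: [0.737, 0.675, 0.026, 0.021]
ft_force: [-0.9, 0.1, -0.1]
grip_width: 0.0006
```

Request:
carry_out(
  steps=[
    [[0,0.3,0],0,1],
    [[0,0.3,0],0,1],
    [[0,0.3,0],0,1],
  ],
)

```text
time: 13.3
position: [0.5529, 0.1877, 0.1279]
tool_rot: [0.737, 0.675, 0.027, 0.021]
ft_force: [-0.3, 0.0, 0.7]
grip_width: 0.0002
```

```bash
python3 -c "from h import *;state()"
```

```text
t 13.3 pos [0.5529 0.1877 0.1279] ang 85.0 toolz [ 0.069  0.005 -0.998] F [-0.3  0.   0.7] w 0.0002 tipC mm [  62.8 -132.    10.7] q6 -1.34
```

Request:
carry_out(
  steps=[
    [[0,0.25,0],0,1],
    [[0,0.25,0],0,1],
  ],
)

```text
time: 13.5
position: [0.5532, 0.1934, 0.1283]
tool_rot: [0.737, 0.675, 0.028, 0.022]
ft_force: [-0.6, 0.2, -0.9]
grip_width: 0.0004
```

Request:
carry_out(
  steps=[
    [[0,0.25,0],0,1],
    [[0,0.25,0],0,1],
  ],
)

```text
time: 13.7
position: [0.5527, 0.1986, 0.128]
tool_rot: [0.737, 0.675, 0.027, 0.022]
ft_force: [-0.6, -0.8, -0.3]
grip_width: 0.0007
```

```bash
python3 -c "from h import *;state()"
```

```text
t 13.7 pos [0.5527 0.1986 0.128 ] ang 85.0 toolz [ 0.069  0.004 -0.998] F [-0.6 -0.8 -0.3] w 0.0007 tipC mm [  61.8 -121.2   11.5] q6 -1.32
```

Request:
carry_out(
  steps=[
    [[0,0.2,0],0,1],
    [[0,0.2,0],0,1],
  ],
)

```text
time: 13.9
position: [0.5524, 0.2028, 0.1278]
tool_rot: [0.737, 0.675, 0.026, 0.021]
ft_force: [0.1, -0.8, -0.8]
grip_width: 0.0002
```

Request:
carry_out(
  steps=[
    [[0,0.2,0],0,1],
    [[0,0.2,0],0,1],
  ],
)

```text
time: 14.1
position: [0.5507, 0.2052, 0.127]
tool_rot: [0.736, 0.676, 0.023, 0.022]
ft_force: [-2.3, -8.1, -1.1]
grip_width: 0.0003
```

Request:
carry_out(
  steps=[
    [[0,0.2,0],0,1],
    [[0,0.2,0],0,1],
  ],
)

```text
time: 14.3
position: [0.5475, 0.2061, 0.1255]
tool_rot: [0.735, 0.677, 0.018, 0.021]
ft_force: [-1.4, -4.7, -1.2]
grip_width: 0.0007
```

```bash
python3 -c "from h import *;state()"
```

```text
t 14.3 pos [0.5475 0.2061 0.1255] ang 85.3 toolz [ 0.055 -0.007 -0.998] F [-1.4 -4.7 -1.2] w 0.0007 tipC mm [  55.2 -114.5   12.3] q6 -1.3
```

```bash
python3 - <<'E'
from h import *
from rig import cams
c=cams.camera("side"); crop(c,330,250,430,330,6,"pics/s5.png")
E
```

```text
(no output)
```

View pics/s5.png

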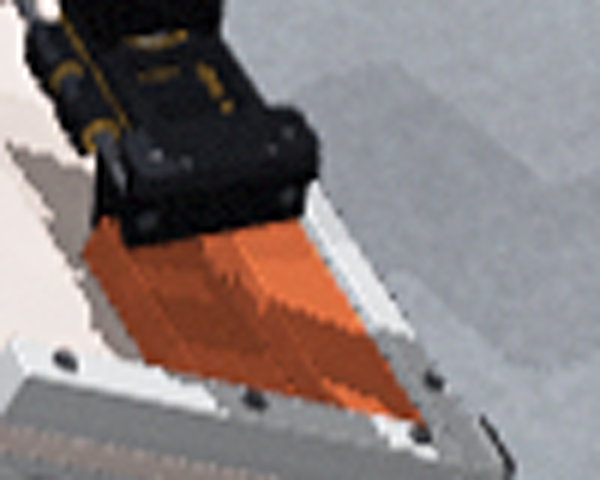

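Side view: the half slip (crop (200,320)) has slid down next to the first course while being pushed left, and no white gap is visible. Next I go round to its upper edge with the fingers spread and push it down gently.

Request:
carry_out(
  steps=[
    [[0,-0.8,0],0,1],
    [[0,-0.3,1.5],0,1],
    [[0,0,3],0,0.8],
    [[1,1,1],0,0.5],
    [[1.5,2.5,0],0,0.3],
    [[1.5,2.5,0],0,0.3],
    [[0,0.3,0],0,0.3],
    [[0,0,0],0,0.3],
  ],
)

```text
time: 15.15
position: [0.5904, 0.2592, 0.1844]
tool_rot: [0.737, 0.675, 0.022, 0.02]
ft_force: [0.9, -0.8, -0.7]
grip_width: 0.0406
```

```bash
python3 -c "from h import *;state()"
```

```text
t 15.15 pos [0.5904 0.2592 0.1844] ang 85.0 toolz [ 0.06  -0.    -0.998] F [ 0.9 -0.8 -0.7] w 0.0406 tipC mm [117.6 -57.6  44.3] q6 -1.23
```

Request:
carry_out(
  steps=[
    [[-0.3,0,-1.2],0,0.3],
    [[-0.1,0,-1.2],0,0.3],
    [[0,0,-0.8],0,0.3],
    [[0,0,-0.4],0,0.3],
    [[0,0,0],0,0.3],
  ],
)

```text
time: 15.65
position: [0.5827, 0.2559, 0.1434]
tool_rot: [0.738, 0.674, 0.019, 0.019]
ft_force: [0.2, -0.1, -0.2]
grip_width: 0.0606
```

```bash
python3 -c "from h import *;state()"
```

```text
t 15.65 pos [0.5827 0.2559 0.1434] ang 84.8 toolz [ 0.054 -0.002 -0.999] F [ 0.2 -0.1 -0.2] w 0.0606 tipC mm [ 90.7 -61.6  12.6] q6 -1.22
```

Request:
carry_out(
  steps=[
    [[-0.35,0.03,-0.2],0,0.3],
    [[-0.35,0.03,-0.2],0,0.3],
    [[-0.35,0.03,-0.2],0,0.3],
    [[-0.35,0.03,-0.2],0,0.3],
    [[-0.26,0.03,-0.15],0,0.3],
  ],
)

```text
time: 16.15
position: [0.566, 0.2572, 0.1341]
tool_rot: [0.738, 0.674, 0.02, 0.02]
ft_force: [0.4, -0.7, 0.6]
grip_width: 0.0611
```

```bash
python3 -c "from h import *;state()"
```

```text
t 16.15 pos [0.566  0.2572 0.1341] ang 84.8 toolz [ 0.056 -0.002 -0.998] F [ 0.4 -0.7  0.6] w 0.0611 tipC mm [ 71.6 -61.8  12.9] q6 -1.21
```

Request:
carry_out(
  steps=[
    [[-0.2,0.02,-0.12],0,0.3],
    [[-0.2,0.02,-0.12],0,0.3],
    [[-0.2,0.02,-0.12],0,0.3],
  ],
)

```text
time: 16.45
position: [0.5595, 0.2581, 0.1306]
tool_rot: [0.738, 0.674, 0.021, 0.02]
ft_force: [0.3, 0.7, -0.2]
grip_width: 0.0607
```

Request:
carry_out(
  steps=[
    [[-0.2,0.02,-0.12],0,0.3],
    [[-0.2,0.02,-0.12],0,0.3],
  ],
)

```text
time: 16.65
position: [0.5576, 0.2586, 0.1292]
tool_rot: [0.738, 0.675, 0.023, 0.022]
ft_force: [3.3, -2.1, 6.4]
grip_width: 0.061
```

Request:
carry_out(
  steps=[
    [[-0.2,0.02,-0.12],0,0.3],
    [[-0.2,0.02,-0.12],0,0.3],
  ],
)

```text
time: 16.85
position: [0.5575, 0.2587, 0.1293]
tool_rot: [0.737, 0.675, 0.026, 0.025]
ft_force: [2.4, -0.8, 4.2]
grip_width: 0.0603
```

```bash
python3 -c "from h import *;state()"
```

```text
t 16.85 pos [0.5575 0.2587 0.1293] ang 85.0 toolz [ 0.073 -0.001 -0.997] F [ 2.4 -0.8  4.2] w 0.0603 tipC mm [ 62.  -61.   12.8] q6 -1.2
```

Request:
carry_out(
  steps=[
    [[0.3,0,0.4],0,0.3],
    [[0,0,0.2],0,0.3],
    [[-0.3,0.02,0],0,0.3],
    [[-0.3,0.02,-0.1],0,0.3],
    [[-0.3,0.02,-0.1],0,0.3],
  ],
)

```text
time: 17.35
position: [0.5531, 0.2594, 0.1345]
tool_rot: [0.737, 0.675, 0.028, 0.026]
ft_force: [5.8, -3.3, 4.4]
grip_width: 0.0608
```

```bash
python3 -c "from h import *;state()"
```

```text
t 17.35 pos [0.5531 0.2594 0.1345] ang 85.0 toolz [ 0.078 -0.001 -0.997] F [ 5.8 -3.3  4.4] w 0.0608 tipC mm [ 60.9 -60.6  19.5] q6 -1.2
```

Request:
carry_out(
  steps=[
    [[0.4,0,0.5],0,0.3],
    [[0.2,0,2],0,0.3],
    [[0,0,1.5],0,0.5],
    [[-0.6,-2,0],0,0.8],
    [[-1,-2.5,0],0,1],
    [[-1,-2,0],0,1],
    [[-0.6,0,-1],0,1],
    [[0,0,-1.5],0,1],
    [[0,0,0],0,1],
  ],
)

```text
time: 18.25
position: [0.5167, 0.1936, 0.1478]
tool_rot: [0.738, 0.674, 0.021, 0.019]
ft_force: [-0.9, 0.8, 0.0]
grip_width: 0.013
```

```bash
python3 -c "from h import *;state()"
```

```text
t 18.25 pos [0.5167 0.1936 0.1478] ang 84.9 toolz [ 0.056  0.001 -0.998] F [-0.9  0.8  0. ] w 0.013 tipC mm [  40.8 -129.5   46.4] q6 -1.31
```

Request:
carry_out(
  steps=[
    [[0.5,-0.4,-0.8],0,1],
    [[0.1,0,-1],0,1],
    [[0,0,-1],0,1],
    [[0,0,-0.6],0,1],
    [[0,0,-0.2],0,1],
  ],
)

```text
time: 18.75
position: [0.5233, 0.1901, 0.1093]
tool_rot: [0.738, 0.674, 0.021, 0.018]
ft_force: [0.0, -0.6, 0.2]
grip_width: 0.0005
```

Request:
carry_out(
  steps=[
    [[0,0.3,0],0,1],
    [[0,0.3,0],0,1],
    [[0,0.3,0],0,1],
  ],
)

```text
time: 19.05
position: [0.5233, 0.1996, 0.1089]
tool_rot: [0.738, 0.674, 0.02, 0.018]
ft_force: [0.2, -0.8, 0.1]
grip_width: 0.0005
```

```bash
python3 -c "from h import *;state()"
```

```text
t 19.05 pos [0.5233 0.1996 0.1089] ang 84.8 toolz [ 0.054  0.001 -0.999] F [ 0.2 -0.8  0.1] w 0.0005 tipC mm [  26.5 -122.8    9.8] q6 -1.3
```

Request:
carry_out(
  steps=[
    [[0.02,0.25,0],0,1],
    [[0.02,0.25,0],0,1],
  ],
)

```text
time: 19.25
position: [0.524, 0.2055, 0.1096]
tool_rot: [0.738, 0.674, 0.021, 0.018]
ft_force: [-0.2, -0.2, -0.0]
grip_width: 0.0004
```

Request:
carry_out(
  steps=[
    [[0.02,0.2,0],0,1],
    [[0.02,0.2,0],0,1],
  ],
)

```text
time: 19.45
position: [0.5245, 0.2098, 0.11]
tool_rot: [0.737, 0.675, 0.021, 0.019]
ft_force: [1.5, -8.4, 0.2]
grip_width: 0.0007
```

Request:
carry_out(
  steps=[
    [[0.02,0.2,0],0,1],
    [[0.02,0.2,0],0,1],
  ],
)

```text
time: 19.65
position: [0.5246, 0.2099, 0.1101]
tool_rot: [0.736, 0.677, 0.017, 0.021]
ft_force: [0.2, -7.8, 1.8]
grip_width: 0.0003
```

```bash
python3 -c "from h import *;state()"
```

```text
t 19.65 pos [0.5246 0.2099 0.1101] ang 85.2 toolz [ 0.054 -0.007 -0.999] F [ 0.2 -7.8  1.8] w 0.0003 tipC mm [  27.4 -112.7   10.6] q6 -1.28
```

Request:
carry_out(
  steps=[
    [[0,-0.8,0],0,1],
    [[0,-0.5,2],0,1],
    [[0,0,4],0,1],
    [[0,0,4],0,1],
    [[0,-1,4],0,0.5],
    [[0,-4,0],-1,0.25],
    [[0,-4.9,0],-1,0.25],
    [[-0.2,-4.9,0],-1,0.25],
    [[-0.4,-4.9,0],-1,0.25],
    [[-0.4,-4.9,0],-1,0.25],
  ],
)

```text
time: 20.65
position: [0.5139, -0.0526, 0.2569]
tool_rot: [0.763, 0.646, 0.02, 0.023]
ft_force: [0.5, -0.0, 0.7]
grip_width: 0.0405
```

Request:
carry_out(
  steps=[
    [[-0.4,-4.9,0],-1,0.25],
    [[-0.4,-4.9,0],0,0.25],
    [[-0.4,-4.9,0],0,0.25],
    [[-0.4,-4.9,0],0,0.25],
    [[-0.2,-4.9,0],0,0.25],
    [[0,-4.9,0],0,0.25],
    [[0,-4,-1],0,0.25],
    [[0,0,0],0,0.25],
  ],
)

```text
time: 21.45
position: [0.4911, -0.4014, 0.2475]
tool_rot: [0.772, 0.635, 0.022, 0.027]
ft_force: [-0.1, 0.2, -0.5]
grip_width: 0.0653
```

```bash
python3 - <<'E'
from h import *
from rig import cams
state()
c=cams.camera("top"); crop(c,185,160,365,270,4,"pics/t3.png")
E
```

```text
t 21.45 pos [ 0.4911 -0.4014  0.2475] ang 78.9 toolz [ 0.069 -0.013 -0.998] F [-0.1  0.2 -0.5] w 0.0653 tipC mm [ 114.9 -724.6  118.8] q6 -2.28
```

View pics/t3.png

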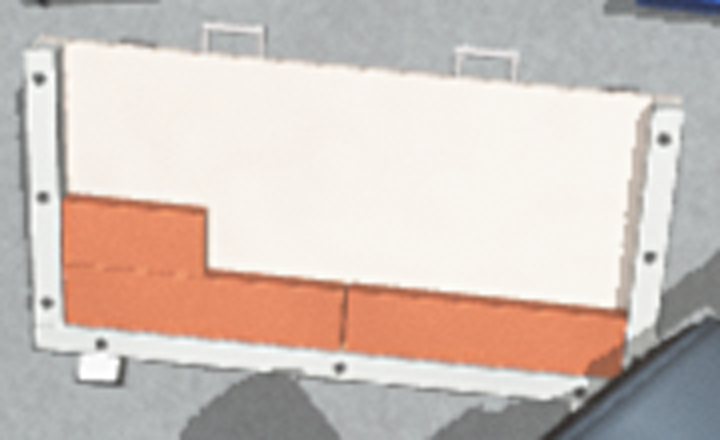

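The top view shows the half slip home: its left end is on the rail (crop x 64), the joint below at y≈270 is closed, and its right end is at x≈207. Now the full slip.

Request:
carry_out(
  steps=[
    [[0.1,-1,-1],0,0.25],
    [[0,-0.8,-3],0,0.25],
    [[0,0,-4],0,0.25],
    [[0,0,-4],0,0.25],
    [[0,0,-3],0,0.25],
    [[0,0,-1.5],0,0.25],
    [[0,0,0],0,0.25],
  ],
  squeeze=35,
)

```text
time: 22.2
position: [0.4935, -0.4105, 0.0775]
tool_rot: [0.769, 0.639, 0.024, 0.027]
ft_force: [-0.2, -0.7, -0.3]
grip_width: 0.0654
```

```bash
python3 -c "from h import *;state()"
```

```text
t 22.2 pos [ 0.4935 -0.4105  0.0775] ang 79.4 toolz [ 0.071 -0.011 -0.997] F [-0.2 -0.7 -0.3] w 0.0654 tipC mm [  32.7 -733.4  -30.1] q6 -2.32
```

Request:
carry_out(
  steps=[
    [[0,-0.6,0],-0.3,0.25],
    [[0,-0.5,-0.8],0,0.25],
    [[0,0,-1],0,0.25],
    [[0,0,-0.8],0,0.25],
    [[0,0,-0.4],0,0.25],
    [[0,0,0],0,0.25],
  ],
)

```text
time: 22.8
position: [0.4958, -0.4229, 0.0488]
tool_rot: [0.77, 0.637, 0.024, 0.03]
ft_force: [0.4, -0.5, -0.2]
grip_width: 0.066
```

```bash
python3 -c "from h import *;state()"
```

```text
t 22.8 pos [ 0.4958 -0.4229  0.0488] ang 79.3 toolz [ 0.076 -0.016 -0.997] F [ 0.4 -0.5 -0.2] w 0.066 tipC mm [  21.4 -745.7  -56.6] q6 -2.33
```

Request:
carry_out(
  steps=[
    [[-0.2,0.25,-0.3],0,0.25],
    [[0,0,-0.2],0,0.25],
    [[0,0,0],0,0.25],
    [[0,0,0],0,0.5],
    [[0,0,0],0,0.5],
    [[0,0,0],0,0.5],
    [[0,0,0],0,0.5],
  ],
)

```text
time: 23.5
position: [0.4938, -0.42, 0.0441]
tool_rot: [0.77, 0.637, 0.024, 0.031]
ft_force: [-0.9, -0.6, -1.1]
grip_width: 0.0492
```

```bash
python3 -c "from h import *;state()"
```

```text
t 23.5 pos [ 0.4938 -0.42    0.0441] ang 79.2 toolz [ 0.076 -0.016 -0.997] F [-0.9 -0.6 -1.1] w 0.0492 tipC mm [  17.1 -743.   -59.6] q6 -2.34
```

Request:
carry_out(
  steps=[
    [[0,0,1],0,0.5],
    [[0,0,2],0,0.5],
    [[0,0,3],0,0.5],
    [[0,0,4],0,0.5],
    [[0,0,4],0,0.5],
    [[0,0,4],0,0.5],
    [[0,1,3],-2,0.5],
    [[0,2,1],-5,0.5],
    [[0,3,0],-6,0.5],
    [[0.2,4,0],-6,0.5],
  ],
)

```text
time: 24.5
position: [0.4896, -0.3176, 0.2711]
tool_rot: [0.869, 0.494, 0.02, 0.03]
ft_force: [0.6, 0.8, -3.8]
grip_width: 0.0496
```

Request:
carry_out(
  steps=[
    [[0.5,4,0],-6,0.5],
    [[0.5,4,0],-6,0.5],
    [[0.5,4,0],-6,0.5],
    [[0.5,4,0],-6,0.5],
    [[0.5,4,0],-6,0.5],
    [[0.5,4,0],-6,0.5],
    [[0.5,4,0],-6,0.5],
    [[0.5,4,0],-6,0.5],
    [[0.3,3,0],-5,0.5],
    [[0,0,0],0,0.5],
  ],
)

```text
time: 25.5
position: [0.5233, 0.0538, 0.2721]
tool_rot: [0.999, 0.034, 0.001, 0.032]
ft_force: [0.3, -0.3, -4.0]
grip_width: 0.0495
```

```bash
python3 -c "from h import *;state()"
```

```text
t 25.5 pos [0.5233 0.0538 0.2721] ang 3.8 toolz [ 0.004 -0.063 -0.998] F [ 0.3 -0.3 -4. ] w 0.0495 tipC mm [ 118.6 -269.7  145.1] q6 -0.11
```

Request:
carry_out(
  steps=[
    [[0.7,1.3,-0.5],-3,0.5],
    [[0.7,1.3,-1.5],-3,0.5],
    [[0.6,1.2,-2],-2.5,0.5],
    [[0,0,-2],0,0.5],
    [[0,0,-1.5],0,0.5],
    [[0,0,-0.5],0,0.5],
    [[0,0,0],0,0.5],
  ],
)

```text
time: 26.2
position: [0.5409, 0.0911, 0.1908]
tool_rot: [0.999, -0.041, -0.002, 0.033]
ft_force: [0.6, -0.1, -4.2]
grip_width: 0.0491
```

```bash
python3 -c "from h import *;state()"
```

```text
t 26.2 pos [0.5409 0.0911 0.1908] ang -4.7 toolz [-0.008 -0.066 -0.998] F [ 0.6 -0.1 -4.2] w 0.0491 tipC mm [  90.  -230.9   67.7] q6 0.12
```

Request:
carry_out(
  steps=[
    [[0.3,0.7,-1],-0.4,0.5],
    [[0,0,-1.3],0,0.5],
    [[0,0,-0.8],0,0.5],
    [[0,0,-0.4],0,0.5],
    [[0,0,0],0,0.5],
  ],
)

```text
time: 26.7
position: [0.5454, 0.0978, 0.1549]
tool_rot: [0.998, -0.045, -0.001, 0.033]
ft_force: [-0.2, -0.1, -4.0]
grip_width: 0.0497
```

Request:
carry_out(
  steps=[
    [[0,0,-0.2],0,0.5],
    [[0,0,-0.2],0,0.5],
  ],
)

```text
time: 26.9
position: [0.5459, 0.0978, 0.1511]
tool_rot: [0.998, -0.045, -0.0, 0.033]
ft_force: [-0.8, 0.2, -3.9]
grip_width: 0.0495
```

Request:
carry_out(
  steps=[
    [[0,0,-0.2],0,0.5],
    [[0,0,-0.2],0,0.5],
  ],
)

```text
time: 27.1
position: [0.5462, 0.0978, 0.1472]
tool_rot: [0.998, -0.045, 0.0, 0.033]
ft_force: [0.9, 0.3, -4.3]
grip_width: 0.0495
```

Request:
carry_out(
  steps=[
    [[0,0,-0.2],0,0.5],
    [[0,0,-0.2],0,0.5],
  ],
)

```text
time: 27.3
position: [0.5465, 0.0978, 0.144]
tool_rot: [0.998, -0.045, 0.001, 0.033]
ft_force: [-4.9, 1.2, 14.7]
grip_width: 0.0494
```

```bash
python3 -c "from h import *;state()"
```

```text
t 27.3 pos [0.5465 0.0978 0.144 ] ang -5.1 toolz [-0.001 -0.066 -0.998] F [-4.9  1.2 14.7] w 0.0494 tipC mm [  71.  -223.8   24.6] q6 0.16
```

Contact at about 15 N. I'll open gradually as before.

Request:
carry_out(
  steps=[
    [[0,0,0],0,0.43],
    [[0,0,0],0,0.425],
    [[0,0,0],0,0.42],
    [[0,0,0],0,0.415],
    [[0,0,0],0,0.41],
    [[0,0,0],0,0.405],
    [[0,0,0],0,0.4],
    [[0,0,0],0,0.395],
    [[0,0,0],0,0.39],
    [[0,0,0],0,0.385],
  ],
  squeeze=10,
)

```text
time: 28.3
position: [0.5487, 0.0977, 0.146]
tool_rot: [0.998, -0.045, 0.004, 0.033]
ft_force: [-1.0, 0.3, -0.1]
grip_width: 0.0532
```

Request:
carry_out(
  steps=[
    [[0,0,0],0,0.37],
    [[0,0,0],0,0.36],
    [[0,0,0],0,0.34],
    [[0,0,0],0,0.32],
    [[0,0,0],0,0.3],
  ],
)

```text
time: 28.8
position: [0.549, 0.0977, 0.1461]
tool_rot: [0.998, -0.045, 0.004, 0.033]
ft_force: [0.2, 0.1, -0.9]
grip_width: 0.0595
```

Request:
carry_out(
  steps=[
    [[0,0,1.5],0,0.3],
    [[0,0,3],0,0.3],
    [[0.5,0,2],4,0.3],
    [[0.7,0,0],8,0.3],
    [[0.7,0,0],8.5,0.1],
    [[0.7,0,0],8.5,0.1],
    [[0,0,0],8.5,0.1],
    [[0,0,0],8.5,0.1],
    [[0,0,0],8.5,0.1],
    [[0,0,0],8.5,0.1],
  ],
)

```text
time: 29.8
position: [0.5749, 0.098, 0.2135]
tool_rot: [0.87, 0.491, 0.021, 0.028]
ft_force: [-0.5, 0.4, 0.2]
grip_width: 0.0782
```

Request:
carry_out(
  steps=[
    [[0,0,0],8.5,0.1],
    [[0,0,0],8.5,0.1],
    [[0,0,0],6,0.1],
    [[0,0,0],0,0.1],
  ],
)

```text
time: 30.2
position: [0.5741, 0.0979, 0.2133]
tool_rot: [0.752, 0.658, 0.026, 0.023]
ft_force: [0.4, -0.5, 0.5]
grip_width: 0.0783
```

```bash
python3 - <<'E'
from h import *
from rig import cams
state()
c=cams.camera("side"); crop(c,270,195,440,325,4,"pics/s6.png")
E
```

```text
t 30.2 pos [0.5741 0.0979 0.2133] ang 82.4 toolz [ 0.068 -0.    -0.998] F [ 0.4 -0.5  0.5] w 0.0783 tipC mm [ 130.7 -219.6   70.1] q6 -1.46
```

View pics/s6.png

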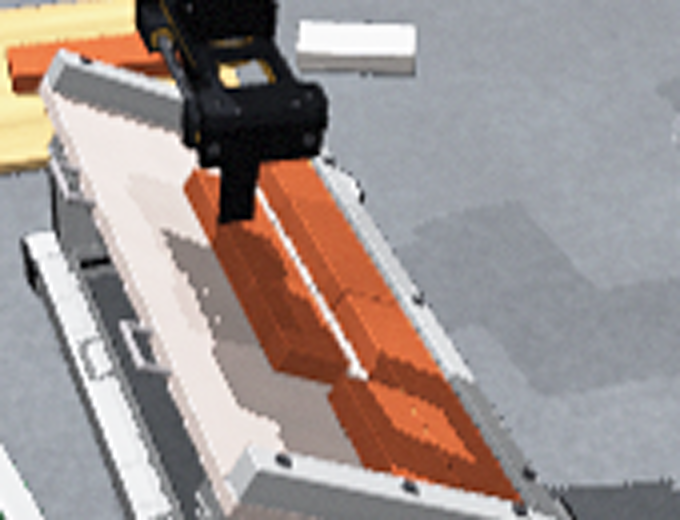

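The side view shows the full slip flat and parallel on the board, with a white gap above the course and a gap to the half slip at crop (340,380). Now I push it downhill.

Request:
carry_out(
  steps=[
    [[0.7,-0.4,-1],1.5,0.1],
    [[0,0,-2],1.5,0.1],
    [[0,0,-2],0,0.1],
    [[0,0,-0.8],0,0.1],
    [[0,0,0],0,0.1],
  ],
)

```text
time: 30.75
position: [0.5822, 0.0942, 0.1547]
tool_rot: [0.738, 0.674, 0.027, 0.023]
ft_force: [0.7, -0.8, -0.1]
grip_width: 0.0782
```

```bash
python3 -c "from h import *;state()"
```

```text
t 30.75 pos [0.5822 0.0942 0.1547] ang 84.8 toolz [ 0.072  0.003 -0.997] F [ 0.7 -0.8 -0.1] w 0.0782 tipC mm [ 108.8 -222.5   15.2] q6 -1.52
```

Request:
carry_out(
  steps=[
    [[-0.2,0.02,-0.3],0,0.1],
    [[-0.26,0.02,-0.2],0,0.1],
    [[-0.26,0.02,-0.15],0,0.1],
    [[-0.26,0.02,-0.15],0,0.1],
    [[-0.26,0.02,-0.15],0,0.1],
  ],
)

```text
time: 31.25
position: [0.5708, 0.0955, 0.1474]
tool_rot: [0.739, 0.673, 0.029, 0.025]
ft_force: [0.7, 0.4, 0.1]
grip_width: 0.0782
```

```bash
python3 -c "from h import *;state()"
```

```text
t 31.25 pos [0.5708 0.0955 0.1474] ang 84.7 toolz [ 0.077  0.002 -0.997] F [0.7 0.4 0.1] w 0.0782 tipC mm [  95.3 -222.2   14.6] q6 -1.51
```

Request:
carry_out(
  steps=[
    [[-0.26,0.02,-0.15],0,0.1],
    [[-0.26,0.02,-0.15],0,0.1],
    [[-0.26,0.02,-0.15],0,0.1],
  ],
)

```text
time: 31.55
position: [0.5632, 0.0962, 0.1434]
tool_rot: [0.739, 0.673, 0.03, 0.026]
ft_force: [0.7, 0.3, 0.1]
grip_width: 0.078
```

```bash
python3 -c "from h import *;state()"
```

```text
t 31.55 pos [0.5632 0.0962 0.1434] ang 84.7 toolz [ 0.08   0.002 -0.997] F [0.7 0.3 0.1] w 0.078 tipC mm [  86.7 -222.3   14.9] q6 -1.51
```

Request:
carry_out(
  steps=[
    [[-0.26,0.02,-0.2],0,0.1],
    [[-0.26,0.02,-0.2],0,0.1],
    [[-0.26,0.02,-0.15],0,0.1],
    [[-0.26,0.02,-0.15],0,0.1],
  ],
)

```text
time: 31.95
position: [0.5535, 0.0969, 0.1368]
tool_rot: [0.739, 0.673, 0.032, 0.027]
ft_force: [1.2, 0.2, 1.6]
grip_width: 0.0782
```

Request:
carry_out(
  steps=[
    [[-0.2,0.02,-0.12],0,0.1],
    [[-0.2,0.02,-0.12],0,0.1],
  ],
)

```text
time: 32.15
position: [0.5493, 0.0974, 0.1343]
tool_rot: [0.739, 0.673, 0.032, 0.028]
ft_force: [1.9, -0.2, 2.0]
grip_width: 0.0783
```

```bash
python3 -c "from h import *;state()"
```

```text
t 32.15 pos [0.5493 0.0974 0.1343] ang 84.7 toolz [ 0.084  0.002 -0.996] F [ 1.9 -0.2  2. ] w 0.0783 tipC mm [  70.2 -222.3   13.9] q6 -1.51
```

Request:
carry_out(
  steps=[
    [[-0.2,0.02,-0.12],0,0.1],
    [[-0.2,0.02,-0.12],0,0.1],
  ],
)

```text
time: 32.35
position: [0.5453, 0.0978, 0.132]
tool_rot: [0.738, 0.673, 0.032, 0.028]
ft_force: [1.3, 0.7, 2.0]
grip_width: 0.0785
```

Request:
carry_out(
  steps=[
    [[-0.2,0.02,-0.12],0,0.1],
    [[-0.2,0.02,-0.12],0,0.1],
  ],
)

```text
time: 32.55
position: [0.5426, 0.0981, 0.1301]
tool_rot: [0.738, 0.673, 0.034, 0.029]
ft_force: [2.7, 0.8, 7.4]
grip_width: 0.0782
```

Request:
carry_out(
  steps=[
    [[-0.2,0.02,-0.12],0,0.1],
    [[-0.2,0.02,-0.12],0,0.1],
  ],
)

```text
time: 32.75
position: [0.5428, 0.0982, 0.1298]
tool_rot: [0.738, 0.673, 0.037, 0.033]
ft_force: [2.1, -0.3, 6.0]
grip_width: 0.0782
```

Request:
carry_out(
  steps=[
    [[-0.2,0.02,-0.12],0,0.1],
    [[-0.2,0.02,-0.12],0,0.1],
  ],
)

```text
time: 32.95
position: [0.5427, 0.0982, 0.1296]
tool_rot: [0.737, 0.673, 0.041, 0.037]
ft_force: [2.9, -0.8, 5.6]
grip_width: 0.0783
```

```bash
python3 -c "from h import *;state()"
```

```text
t 32.95 pos [0.5427 0.0982 0.1296] ang 84.8 toolz [ 0.11   0.    -0.994] F [ 2.9 -0.8  5.6] w 0.0783 tipC mm [  62.5 -222.    12.9] q6 -1.51
```

Request:
carry_out(
  steps=[
    [[0.5,0,0.5],0,0.1],
    [[0.2,0,2],0,0.2],
    [[0,0,2.5],0,0.6],
    [[-0.6,-2,0],0,1],
    [[-0.8,-3,0],0,1],
    [[-0.8,-3,0],0,1],
    [[-0.8,-3,0],0,1],
    [[-0.8,-1.5,-0.5],0,1],
    [[0,0,-1],0,1],
    [[0,0,0],0,1],
  ],
)

```text
time: 33.95
position: [0.5041, -0.0285, 0.1631]
tool_rot: [0.737, 0.674, 0.035, 0.029]
ft_force: [1.3, 0.1, -0.3]
grip_width: 0.0139
```

```bash
python3 -c "from h import *;state()"
```

```text
t 33.95 pos [ 0.5041 -0.0285  0.1631] ang 84.9 toolz [ 0.091  0.004 -0.996] F [ 1.3  0.1 -0.3] w 0.0139 tipC mm [  55.4 -351.6   55.7] q6 -1.81
```

Request:
carry_out(
  steps=[
    [[-0.3,0,-1.5],0,1],
    [[0,0,-1.5],0,1],
    [[0,0,-1.2],0,1],
    [[0,0,-0.7],0,1],
    [[0,0,-0.3],0,1],
    [[0,0,0],0,1],
  ],
)

```text
time: 34.55
position: [0.5021, -0.0234, 0.1083]
tool_rot: [0.735, 0.676, 0.035, 0.027]
ft_force: [-0.3, 0.3, -0.4]
grip_width: 0.0005
```

```bash
python3 -c "from h import *;state()"
```

```text
t 34.55 pos [ 0.5021 -0.0234  0.1083] ang 85.2 toolz [ 0.088  0.007 -0.996] F [-0.3  0.3 -0.4] w 0.0005 tipC mm [  25.8 -346.7    9.5] q6 -1.82
```

Request:
carry_out(
  steps=[
    [[0.02,0.25,0.03],0,1],
    [[0.02,0.25,0.03],0,1],
    [[0.02,0.25,0],0,1],
  ],
)

```text
time: 34.85
position: [0.5037, -0.0152, 0.11]
tool_rot: [0.735, 0.676, 0.035, 0.028]
ft_force: [0.3, 1.0, -0.8]
grip_width: 0.0005
```

Request:
carry_out(
  steps=[
    [[0.02,0.25,0],0,1],
    [[0.02,0.25,0],0,1],
  ],
)

```text
time: 35.05
position: [0.5045, -0.0102, 0.1106]
tool_rot: [0.735, 0.677, 0.035, 0.029]
ft_force: [-0.1, -1.8, -2.6]
grip_width: 0.0004
```

```bash
python3 -c "from h import *;state()"
```

```text
t 35.05 pos [ 0.5045 -0.0102  0.1106] ang 85.3 toolz [ 0.091  0.005 -0.996] F [-0.1 -1.8 -2.6] w 0.0004 tipC mm [  28.1 -333.4   10.9] q6 -1.79
```

Request:
carry_out(
  steps=[
    [[0.02,0.2,0],0,1],
    [[0.02,0.2,0],0,1],
  ],
)

```text
time: 35.25
position: [0.5049, -0.0064, 0.1107]
tool_rot: [0.735, 0.677, 0.035, 0.029]
ft_force: [-0.4, -2.7, -1.5]
grip_width: 0.0005
```

Request:
carry_out(
  steps=[
    [[0.02,0.2,0],0,1],
    [[0.02,0.2,0],0,1],
  ],
)

```text
time: 35.45
position: [0.5051, -0.0025, 0.1106]
tool_rot: [0.735, 0.677, 0.035, 0.029]
ft_force: [-0.9, -2.8, -0.4]
grip_width: 0.0005
```

```bash
python3 -c "from h import *;state()"
```

```text
t 35.45 pos [ 0.5051 -0.0025  0.1106] ang 85.3 toolz [ 0.091  0.004 -0.996] F [-0.9 -2.8 -0.4] w 0.0005 tipC mm [  28.  -325.6   10.9] q6 -1.77
```

Request:
carry_out(
  steps=[
    [[0.01,0.2,0],0,1],
    [[0.01,0.2,0],0,1],
  ],
)

```text
time: 35.65
position: [0.5053, 0.0007, 0.1105]
tool_rot: [0.734, 0.677, 0.034, 0.03]
ft_force: [-2.1, -14.5, -0.6]
grip_width: 0.0006
```

Request:
carry_out(
  steps=[
    [[0.01,0.2,0],0,1],
    [[0.01,0.2,0],0,1],
  ],
)

```text
time: 35.85
position: [0.5054, 0.0007, 0.1106]
tool_rot: [0.733, 0.679, 0.031, 0.033]
ft_force: [-2.0, -13.1, -0.7]
grip_width: 0.0004
```

Request:
carry_out(
  steps=[
    [[0.01,0.2,0],0,1],
    [[0.01,0.2,0],0,1],
  ],
)

```text
time: 36.05
position: [0.5054, 0.0008, 0.1107]
tool_rot: [0.732, 0.68, 0.029, 0.035]
ft_force: [-3.0, -12.0, -1.0]
grip_width: 0.0008
```

```bash
python3 -c "from h import *;state()"
```

```text
t 36.05 pos [0.5054 0.0008 0.1107] ang 85.8 toolz [ 0.089 -0.012 -0.996] F [ -3. -12.  -1.] w 0.0008 tipC mm [  28.1 -322.7   11. ] q6 -1.74
```

It stopped dead at the predicted position (tip y −322.7). I'll retreat and take a look.

Request:
carry_out(
  steps=[
    [[0,-0.8,0],0,1],
    [[0,-0.5,2],0,1],
    [[0,0,4],0,1],
    [[0,0,4],0,1],
    [[0,-3,3],0,1],
    [[0,-4.9,0],0,1],
    [[0,-4.9,0],0,1],
    [[0,-4.9,0],0,1],
    [[0,-4.9,0],0,1],
    [[0,-4.9,0],0,1],
  ],
)

```text
time: 37.05
position: [0.5048, -0.2865, 0.2486]
tool_rot: [0.728, 0.684, 0.034, 0.033]
ft_force: [0.6, -0.3, -0.2]
grip_width: 0.0008
```

Request:
carry_out(
  steps=[
    [[0,-4.9,0],0,1],
    [[0,-4,0],0,1],
    [[0,0,0],0,1],
  ],
)

```text
time: 37.35
position: [0.5051, -0.385, 0.2491]
tool_rot: [0.73, 0.681, 0.036, 0.036]
ft_force: [-0.7, 0.7, 0.3]
grip_width: 0.0004
```

```bash
python3 - <<'E'
from h import *
from rig import cams
state()
t=cams.camera("top"); s=cams.camera("side")
up=lambda c,b,f:cv2.resize(c["pixels"][b[1]:b[3],b[0]:b[2],::-1],None,fx=f,fy=f,interpolation=cv2.INTER_CUBIC)
a=up(t,(190,190,360,260),4.5); b=up(s,(300,215,430,285),4.5)
w=max(a.shape[1],b.shape[1]); b=cv2.copyMakeBorder(b[:280],0,0,0,w-b.shape[1],cv2.BORDER_CONSTANT)
s2=up(s,(300,215,430,325),2.5)
cv2.imwrite("pics/fin.png",np.vstack([a,cv2.copyMakeBorder(s2,0,0,0,w-s2.shape[1],cv2.BORDER_CONSTANT)])[:600])
E
```

```text
t 37.35 pos [ 0.5051 -0.385   0.2491] ang 86.0 toolz [ 0.102 -0.005 -0.995] F [-0.7  0.7  0.3] w 0.0004 tipC mm [ 127.1 -706.8  113.6] q6 -2.4
```

View pics/fin.png

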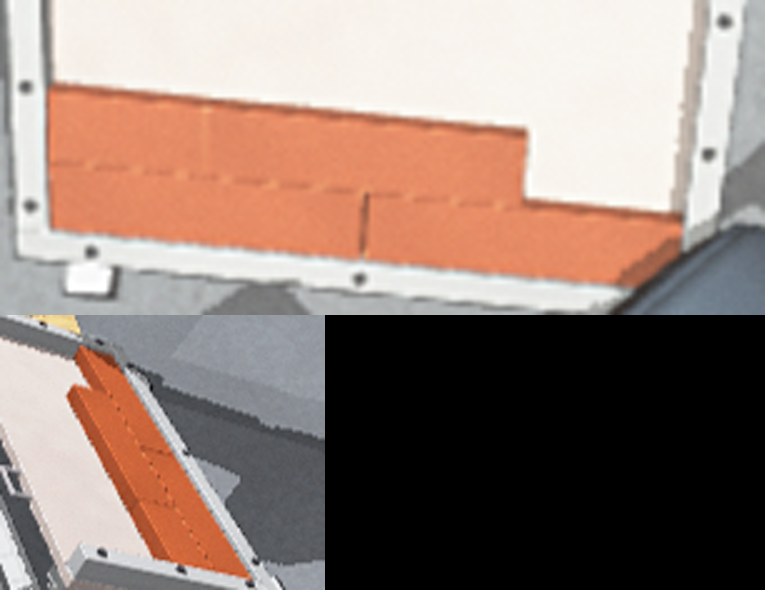

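Both views show the half and full slips flush with the rail and the first course. The upper edge is straight, the joint between them at top crop x≈210 is closed, and the full slip bridges the joint at x≈363. I'm handing in.

```bash
python3 -c "
from rig import robot
print(robot.hand_in())"
```

```text
the job is handed in; nothing more can be done
None
```

The second course is started as asked, and I handed the job in at about 37.5 s. The half slip went in first, left against the side rail and down on the first course. The full slip followed, down on the first course and butted against the half slip.

- **Setting down:** The wrist could not tilt, so each slip was held level and lowered until its upper edge touched the board, at about 15 N. Easing the jaws open then let it tip flat. That last tip onto the board was only partly controlled.
- **Pushing home:** Each push ended in a firm stop. Downhill pushes stopped at about 8 N and left pushes at about 8 N for the half slip and 14 N for the full slip. The half slip also slid down the slope by itself during its first left push.
- **Checks:** The full slip stopped against the half slip at the position predicted to within 1 mm. Downhill, both slips stopped within 0.5 mm of each other in my estimate. The last top and side views show the joints closed, a straight upper edge and the joint below bridged.
- **Disagreements:** My camera fit of the carrier was 1–2 px off (about 3 mm). Contact with the board came about 2.5 mm higher than it predicted. The tool also drifted 5–6° off vertical along the way.
- **Not checked:** I planned no contact with the three-quarter slip, mallet or level, but I did not measure them again at the end.

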